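# Find the unlocked cover of the bench service duct and push it open

## Task

One of the four identical covers on the low grey service duct has been left unlocked and rocks on its pivot; the other three are locked shut. Press the covers in turn, near their edge on the robot's side, until you find the one that gives, then push that edge on down until the cover stands open against its stop, and leave it so. Only press and push: do not lift the cover out of its seat, and leave the bottle, jar, beaker and flask standing where they are.

Things in the scene. Friction and masses are not known exactly. Their poses are not given: they have to be found in the camera images.
- duct: Grey box fixed on the bench, a little turned: 156 mm (its x) by 446 mm (y) by 80 mm high, robot side towards its -x. Origin: middle of its underside on the bench; z up. Its top has four openings in a row along y, each 116 mm (x) by 94 mm (y), 104 mm apart, 10 mm ribs between, each filled by a flush cover. Hollow below: only pipework, up to 32 mm above the bench.
- bay1 (a point): The middle of the top face of the cover in bay 1 while closed, 80 mm above the bench, at y = 156 mm in the duct's frame. Fixed to the duct; it does not move when a cover tips. All four covers look alike: flat metal, 110 mm (duct's x) by 88 mm (y), 5 mm thick. Three are rigidly locked; the unlocked one may be in any bay.
- bay2 (a point): The middle of the top face of the cover in bay 2 while closed, 80 mm above the bench, at y = 52 mm in the duct's frame. Fixed to the duct; it does not move when a cover tips.
- bay3 (a point): The middle of the top face of the cover in bay 3 while closed, 80 mm above the bench, at y = -52 mm in the duct's frame. Fixed to the duct; it does not move when a cover tips.
- bay4 (a point): The middle of the top face of the cover in bay 4 while closed, 80 mm above the bench, at y = -156 mm in the duct's frame. Fixed to the duct; it does not move when a cover tips.
- cover_tilt (a joint): Tilt (rad) of the unlocked cover about a pivot along the duct's y through the cover's middle. 0 flush; + as its robot-side (-x) edge sinks into the duct and the other rises; stops at 1.1 (63 deg, open, edges 50 mm below and above the duct's top). Pressed at the +x edge it only rocks to -0.07. Friction: about 1.5 N pressed 40 mm from the middle; stays where left, no spring.
- cover_lift (a joint): How far the unlocked cover, with its pivot pins, has been raised out of its seat, m: 0 seated. Its weight and some friction hold it, about 4 N together; a stronger pull upward takes it out.
- dropper: Amber bottle, 44 mm wide, 105 mm high, standing on the bench beyond the duct. Origin: centre of its underside.
- jar: White jar with a black lid, 68 mm wide, 85 mm high, standing on the bench beyond the duct. Origin: centre of its underside.
- beaker: Glass beaker, 68 mm wide, 90 mm high, standing on the bench off the duct's right-hand (-y) end. Origin: centre of its underside.
- flask: Greenish conical flask, 68 mm wide at the foot, 100 mm high, standing on the bench off the duct's left-hand (+y) end. Origin: centre of its underside.
There are look-alikes about, which are no part of the job. What is shaped like the beaker but yellow is not meant.

How it is judged:
By the outcome, as a careful person would: the job done as asked, in the order asked, and still so for the second after the job is handed in, with the robot touching nothing.
It also fails if it takes over 45 s, if anything falls off the work surface, if the arm or the gripper's body presses on something with over 40 N, if the wrist force passes 120 N, or if a joint passes its speed limit or range.

## Robot

A 6-joint arm with a two-finger parallel gripper is mounted at the origin on the work surface. World frame = base frame: x ahead of the robot, y to its left, z up, the work surface at z = 0. Lengths are in m, angles in degrees, forces in N, time in s.
With the tool pointing down it reaches from about 0.4 to 0.825 m from the base axis. Payload 7 kg.
Tool frame: the origin (TCP) lies at the very end of the fingers, on their centre line; the grasp point (between the pads) lies 19 mm behind it (r.grasp_offset is the z of the grasp point in the tool frame, in m); z points along the fingers, y is the direction in which the jaws open and shut (so a half turn about z gives the same grasp; the last joint's range is limited). The gripper opens to 88 mm and grips with 3 to 60 N. Pads are 19 mm wide; open, the fingers measure 130 mm over their backs; the gripper's body (78 mm by 193 mm) begins 47 mm behind the grasp point.
Start: joints at [-46.69, 20.546, 0.682, 0, -70.136, -16.507], TCP at [0.304, -0.602, 0.227] pointing down, gripper open.
Joint ranges: [-176.03, 176.03], [-82.01, 121.73], [-58.28, 71.71], [-173.87, 95.51], [-174.79, -0.11], [-173.66, 173.66]. Speed limits (degrees/s): [136.94, 136.94, 172.46, 180, 180, 180].

## Interface

Orientations are given as [roll, pitch, yaw] about the fixed x, y, z axes, in that order (R = Rz(yaw) Ry(pitch) Rx(roll)).
In Python, from plant import r gives the robot as it stands.
- The arm moves only by the tool carry_out, never from a script. Its argument "plan" is a list of rows, each a list of 6 numbers: the shift along the world's x, y, z in m, then the turn, a rotation vector about the world's x, y, z in rad. In form: [[tx, ty, tz, wx, wy, wz], ...]. A call has 1 to 12 rows; each row shifts and turns the pose as measured when the row begins; what a row does not reach is not made up. A row lasts 1/12 s, in which the tool goes at most 41.7 mm and 7.16 degrees, less where a joint would pass 70% of its speed; a pose out of reach is approached as far as the arm can. A call with a gripper value outside its range is refused whole. "fingers" is the closure, from -1 (fully open) to 1 (shut), set as the call begins (left out, the last holds). The fingers move at their own pace and stop on an object; "force" is the grip in N (left out, the last holds). Time passes only in rows, so rows that do not move let the fingers close. It gives the time, the measured TCP pose, the force and the opening at its end, in the units of the state.
- r.get_state(): the state, without advancing time (a new reading comes with each control period).
- r.capture(name): name is "scene" or "side" or "wrist"; returns the picture (420x560x3 uint8, red, green, blue); there is no depth.
- r.camera_model(name): a dict with "fov_y" (degrees; the focal length in pixels is half the picture's height over the tangent of half this angle, whatever the lens; pixels are square), "cx", "cy" (the principal point, pixels), "R" (3x3) and "t" (3): a world point X has camera coordinates R X + t; the wrist camera has in their place "mount" (4x4, takes a point from camera to tool coordinates, whose origin is the TCP and whose axes are the flange's). Camera axes: x right, y down, z forward; pixel columns grow to the right and rows downward; lengths in m; the calibration is good to about 2 mm. The wrist camera is an equidistant fisheye: a pixel r from the principal point sees the ray r / f radians off the axis. A picture is of the moment at which its call begins: read the wrist's pose just before it. camera_model takes no time and is no camera call.
- r.close_job(): hands the job in, once; it reports no verdict.
The state is a dict: "time_s": time; "joints": joint angles; "qd": joint speeds; "joint_torque": joint torques, N m; "tcp_pos": TCP position; "eef_rot": TCP orientation; "contact_force": force on the tool from outside, world axes, zero at the start; "moment": the same for the moment, N m; "gripper_width": finger opening in m.
Only numpy, scipy, OpenCV 4.12 (cv2) and the standard library are available. Lean on these libraries where they do the work, as an engineer would, in place of code of your own. Each camera call takes 0.05 s, during which the arm holds its last target.

## Working session

There is one attempt and no reset: what is moved stays moved. The work goes in short steps, Python scripts to look and compute and a tool call to move; the robot and the scene stay as the last step left them, time stands still between calls to the robot, and variables do not carry over. Pictures are saved under pics/ and viewed, and the job is handed in when it is done.

Besides the shell and the picture viewer there is one more tool, called after ">>>" as name(argument=value, ...) on one line, values as JSON. carry_out: Moves the arm, as the interface text tells. Its arguments: {"type":"object","properties":{"plan":{"type":"array"},"fingers":{"type":"number"},"force":{"type":"number"}},"required":["plan"]}

```bash
ls; mkdir -p pics; python3 - <<'E'
from plant import r
import cv2
for n in ("scene","side","wrist"):
    s=r.get_state()
    im=r.capture(n); cv2.imwrite(f"pics/{n}0.png",im[:,:,::-1])
    m=r.camera_model(n); print(n,m)
print(s)
E
```

```text
pics
scene {'fov_y': 47.505221698482856, 'cx': 275.5114313838589, 'cy': 210.89752219690033, 'R': array([[-0.41630005,  0.90914895,  0.01193574],
       [ 0.51289613,  0.24565441, -0.82255181],
       [-0.75075418, -0.33630656, -0.56856492]]), 't': array([ 0.25620309, -0.21541843,  1.62373037])}
side {'fov_y': 54.70471279220627, 'cx': 282.6192425394593, 'cy': 211.61847971515112, 'R': array([[-0.95776576, -0.28680794, -0.02063843],
       [-0.1381719 ,  0.52197834, -0.84169302],
       [ 0.25217705, -0.8032931 , -0.53956179]]), 't': array([0.57146932, 0.1500658 , 0.88076089])}
wrist {'fov_y': 65.70646984690485, 'cx': 279.92459897443314, 'cy': 208.14415782345793, 'mount': array([[ 3.29704326e-04, -9.67891739e-01, -2.51367208e-01,
         6.74840799e-02],
       [ 9.99999514e-01,  5.52553143e-04, -8.15967434e-04,
        -4.79623946e-04],
       [ 9.28661879e-04, -2.51366817e-01,  9.67891451e-01,
        -1.58163705e-01],
       [ 0.00000000e+00,  0.00000000e+00,  0.00000000e+00,
         1.00000000e+00]])}
{'time_s': 0.1, 'joints': array([-4.66908541e+01,  2.05862684e+01,  6.39279448e-01, -1.83609675e-02,
       -7.01352319e+01, -1.65069954e+01]), 'qd': array([ 0.02293313, -0.10011016,  0.21988108,  0.00030819,  0.03443877,
        0.12496418]), 'joint_torque': array([-1.32003886e-03, -5.84163237e+01,  2.93753332e+01,  7.01544419e+00,
        1.02435448e-02, -8.16376291e-05]), 'tcp_pos': array([ 0.30415041, -0.60210578,  0.22572835]), 'eef_rot': array([ 1.79916263e+02, -6.81373275e-03, -1.53204096e+02]), 'contact_force': array([-0.31747805,  0.65358255, -0.25973303]), 'moment': array([-0.00528476,  0.02936689, -0.0527003 ]), 'gripper_width': 0.08792025471963655}
```

View pics/scene0.png

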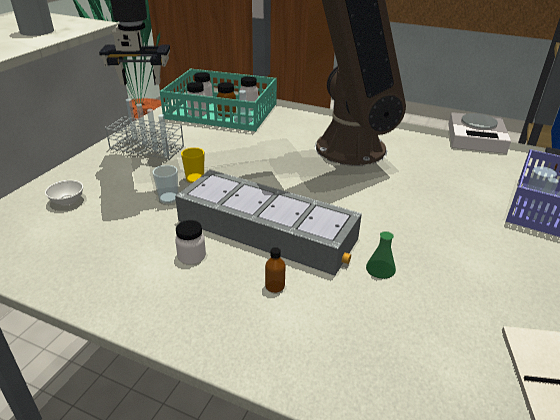

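View pics/side0.png

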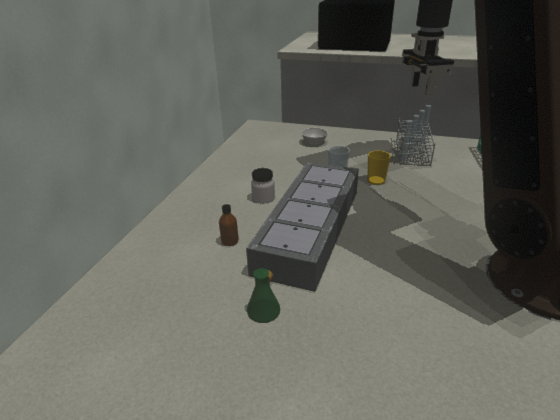

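View pics/wrist0.png

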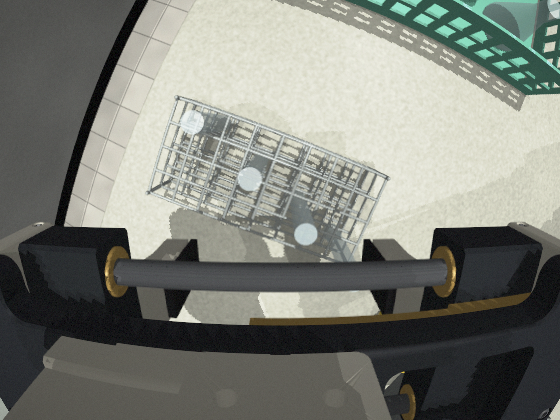

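Scene view: the duct runs from (180,190) to (358,225), with its covers at about (213,188), (248,200), (284,210) and (326,222). The beaker is at (166,182), the yellow look-alike at (193,163), the jar at (190,243), the bottle at (275,272) and the flask at (381,256). Next I'll enlarge the duct.

```bash
python3 - <<'E'
import cv2
a=cv2.imread("pics/scene0.png")[145:285,160:370]; cv2.imwrite("pics/sc_crop.png",cv2.resize(a,None,fx=3.8,fy=3.8,interpolation=cv2.INTER_CUBIC))
a=cv2.imread("pics/side0.png")[155:290,240:370]; cv2.imwrite("pics/si_crop.png",cv2.resize(a,None,fx=4.4,fy=4.4,interpolation=cv2.INTER_CUBIC))
E
```

```text
(no output)
```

View pics/sc_crop.png

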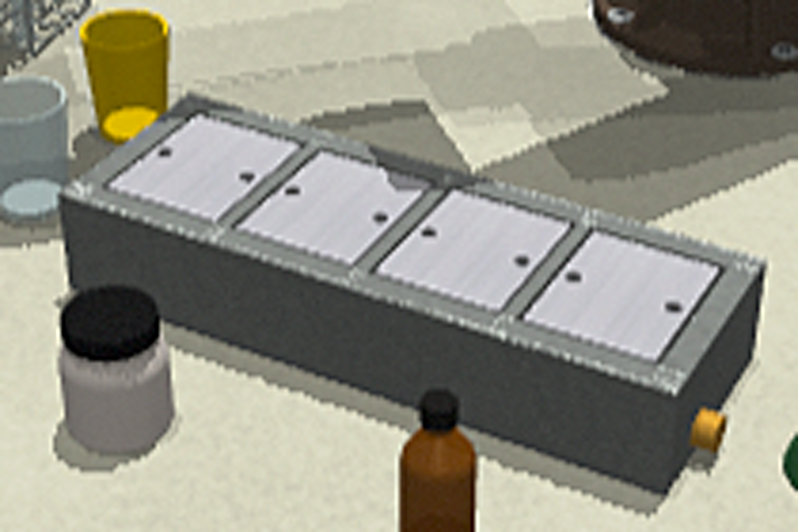

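View pics/si_crop.png

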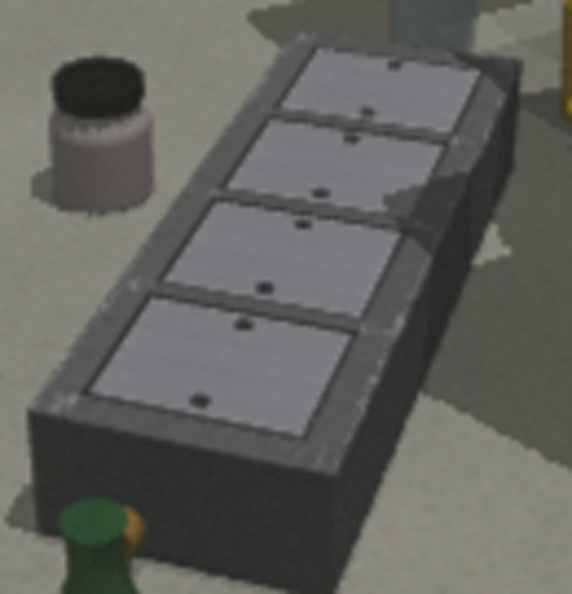

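```bash
cat > h.py <<'E'
import numpy as np, cv2
from plant import r
from scipy.optimize import least_squares
def proj(n,X):
    m=r.camera_model(n); f=210/np.tan(np.radians(m['fov_y']/2))
    c=np.atleast_2d(X)@m['R'].T+m['t']; return np.c_[m['cx']+f*c[:,0]/c[:,2], m['cy']+f*c[:,1]/c[:,2]]
def ray(n,px,z):
    m=r.camera_model(n); f=210/np.tan(np.radians(m['fov_y']/2))
    d=m['R'].T@np.array([(px[0]-m['cx'])/f,(px[1]-m['cy'])/f,1]); o=-m['R'].T@m['t']
    return o+d*(z-o[2])/d[2]
def duct(p,X):
    c,s=np.cos(p[2]),np.sin(p[2]); X=np.atleast_2d(X).astype(float)
    return np.c_[p[0]+c*X[:,0]-s*X[:,1],p[1]+s*X[:,0]+c*X[:,1],X[:,2]]
E
python3 - <<'E'
from h import *
a,b=.078,.223
S=[((-a,-b,.08),(190,95)),((a,-b,.08),(65,195)),((a,b,.08),(678,390)),((-a,b,.08),(764,263)),((a,b,0),(660,495)),((a,-b,0),(72,288)),((-a,b,0),(752,357)),
 ((-.055,-.2,.08),(200,113)),((.055,.2,.08),(658,361)),((-.055,.2,.08),(722,268)),((.055,-.2,.08),(107,187))]
D=[((a,b,.08),(32,412)),((-a,b,.08),(335,472)),((a,-b,.08),(297,40)),((-a,-b,.08),(520,62)),((-.055,.2,.08),(305,437)),((.055,.2,.08),(90,395))]
xs=np.array([q[0] for q in S]);us=np.array([q[1] for q in S])/3.8+[160,145]-.37
xd=np.array([q[0] for q in D]);ud=np.array([q[1] for q in D])/4.4+[240,155]-.37
for name,fs in (("both",(1,1)),("scene",(1,0)),("side",(0,1))):
    f=lambda p:np.r_[fs[0]*(proj("scene",duct(p,xs))-us).ravel(),fs[1]*(proj("side",duct(p,xd))-ud).ravel()]
    s=least_squares(f,[.6,0,0]);print(name,s.x[:2],np.degrees(s.x[2]))
    if name=="both":
        p=s.x;print(np.abs(s.fun).max(),np.round(s.fun.reshape(-1,2),1).tolist())
print(np.round(p,4).tolist())
c,sn=np.cos(p[2]),np.sin(p[2])
for i,y in enumerate((.156,.052,-.052,-.156)):
    print(i+1,duct(p,[[0,y,.08],[-.045,y,.08]]).round(4).tolist())
for n,px,h in (("beaker",(168,197),0),("yellow",(193,179),0),("jar",(190,258),0),("bottle",(275,288),0),("flask",(381,270),0)): print(n,ray("scene",px,0).round(3))
E
```

```text
both [ 0.54050619 -0.06063009] -3.146274179540491
2.331186756216624 [[0.1, -1.2], [-1.6, -1.1], [0.1, 0.4], [1.1, -1.6], [1.8, -0.2], [-0.2, -0.2], [0.6, -0.5], [-0.3, -0.3], [-0.4, -0.7], [-0.1, -0.8], [0.1, -0.9], [-1.3, -0.3], [0.0, 0.9], [-0.7, -2.3], [0.3, -0.3], [-0.8, -0.1], [-0.5, -0.6]]
scene [ 0.54232268 -0.06011643] -3.3704666131347505
side [ 0.53937479 -0.06026456] -3.05780209865719
[0.5405, -0.0606, -0.0549]
1 [[0.5491, 0.0951, 0.08], [0.5041, 0.0976, 0.08]]
2 [[0.5434, -0.0087, 0.08], [0.4984, -0.0062, 0.08]]
3 [[0.5377, -0.1126, 0.08], [0.4927, -0.1101, 0.08]]
4 [[0.5319, -0.2164, 0.08], [0.487, -0.2139, 0.08]]
beaker [ 0.524 -0.378  0.   ]
yellow [ 0.409 -0.369  0.   ]
jar [ 0.723 -0.175  0.   ]
bottle [0.729 0.051 0.   ]
flask [0.569 0.249 0.   ]
```

Duct pose found: (0.5405, -0.0606), yaw -3.15°, and the two cameras agree to about 3 mm. All four covers are look-alikes, at scene pixels (213,188) bay 4, (248,200) bay 3, (284,210) bay 2 and (326,222) bay 1. Each must be pressed, and the crops show them all flush. I'll leave the yellow cup at (193,163) alone. First I lift clear of the rack, shut the fingers and go above bay 4.

>>> carry_out(plan=[[0,0,0.035,0,0,0],[0,0,0.03,0,0,0],[0.015,0.035,0,0,0,-0.1],[0.016,0.035,0,0,0,-0.1],[0.017,0.035,0,0,0,-0.1],[0.017,0.035,0,0,0,-0.1],[0.017,0.035,0,0,0,-0.1],[0.017,0.035,0,0,0,-0.03],[0.017,0.035,0,0,0,0],[0.017,0.035,-0.01,0,0,0],[0.017,0.035,-0.01,0,0,0],[0.017,0.035,-0.01,0,0,0]], fingers=1, force=20)

```text
time_s: 1.15
tcp_pos: [0.4706, -0.2421, 0.2592]
eef_rot: [179.5, 0.2, 174.3]
contact_force: [0.6, -0.7, -0.1]
gripper_width: 0.0134
```

>>> carry_out(plan=[[0.01,0.014,-0.035,0,0,0.03],[0.008,0.013,-0.035,0,0,0.012],[0,0,-0.035,0,0,0],[0,0,-0.035,0,0,0],[0,0,-0.012,0,0,0],[0,0,0,0,0,0]])

```text
time_s: 1.65
tcp_pos: [0.4916, -0.205, 0.102]
eef_rot: [179.4, 0.5, 177.4]
contact_force: [-0.0, 0.3, -0.2]
gripper_width: 0.0003
```

>>> carry_out(plan=[[-0.001,-0.008,-0.006,0,0,0],[0,0,-0.005,0,0,0],[0,0,0,0,0,0]])

```text
time_s: 1.9
tcp_pos: [0.4908, -0.2138, 0.0909]
eef_rot: [179.5, 0.4, 177.4]
contact_force: [-0.4, 0.4, -0.7]
gripper_width: 0.0001
```

```bash
python3 - <<'E'
from h import *
s=r.get_state();print(s['tcp_pos'],s['contact_force'])
for n in ("scene","side","wrist"):
    im=r.capture(n)[:,:,::-1]
    if n=="scene": im=cv2.resize(im[120:280,150:370],None,fx=3.5,fy=3.5,interpolation=cv2.INTER_CUBIC)
    if n=="side": im=cv2.resize(im[130:290,240:400],None,fx=3.7,fy=3.7,interpolation=cv2.INTER_CUBIC)
    cv2.imwrite(f"pics/{n}1.png",im)
E
```

```text
[ 0.4908245  -0.21382186  0.09092213] [-0.36831749  0.36359684 -0.66362665]
```

View pics/scene1.png

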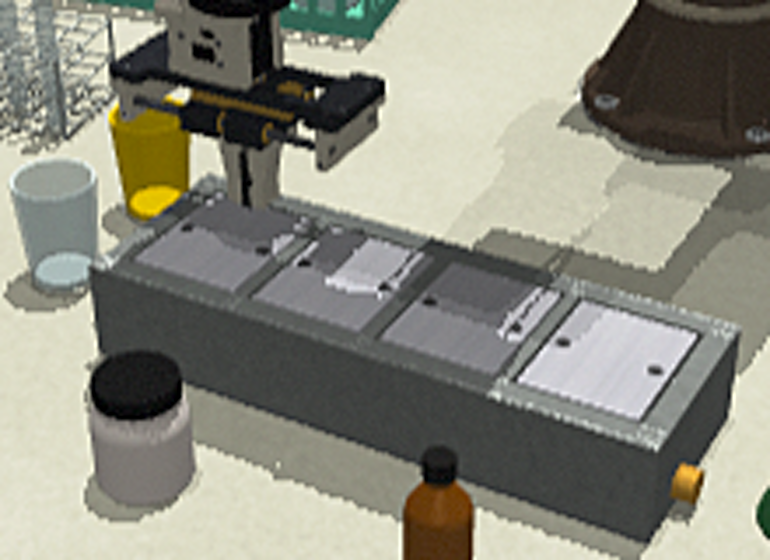

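View pics/wrist1.png

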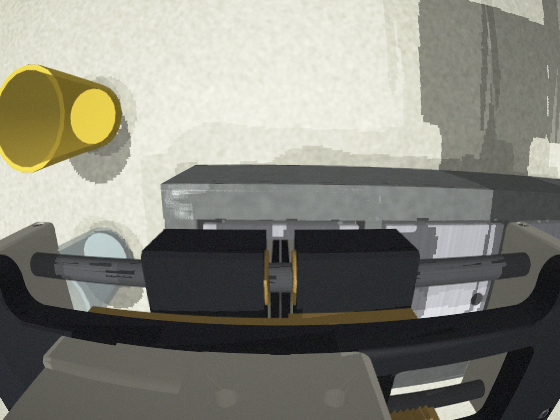

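The tip is over bay 4's robot-side edge (crop (262,205)), clear of the yellow cup and the beaker. Now I press.

>>> carry_out(plan=[[0,0,-0.006,0,0,0],[0,0,-0.003,0,0,0],[0,0,-0.003,0,0,0],[0,0,0,0,0,0]])

```text
time_s: 2.38
tcp_pos: [0.493, -0.2141, 0.0815]
eef_rot: [179.5, 0.8, 177.4]
contact_force: [-0.2, 0.0, 0.6]
gripper_width: 0.0006
```

>>> carry_out(plan=[[-0.002,0,-0.003,0,0,0],[0,0,-0.002,0,0,0],[0,0,0,0,0,0]])

```text
time_s: 2.63
tcp_pos: [0.4929, -0.2142, 0.0811]
eef_rot: [179.6, 1.1, 177.6]
contact_force: [0.2, 0.6, -0.2]
gripper_width: 0.0003
```

>>> carry_out(plan=[[0,0,-0.006,0,0,0],[0,0,0,0,0,0]])

```text
time_s: 2.8
tcp_pos: [0.4942, -0.2143, 0.0819]
eef_rot: [179.7, 1.3, 177.8]
contact_force: [0.2, -0.3, -0.6]
gripper_width: 0.0002
```

```bash
python3 - <<'E'
from h import *
s=r.get_state()
for k,v in s.items(): print(k,np.round(v,4))
E
```

```text
time_s 2.8
joints [ -2.827   15.3431 -27.9661  -0.4474 -45.3851 -89.0797]
qd [ 0.2979 -2.6053  1.4795  0.6535 -2.1501 -0.0587]
joint_torque [ 1.39300e-01 -4.55754e+01  2.32386e+01  5.66380e+00 -4.82400e-01
  8.00000e-04]
tcp_pos [ 0.4942 -0.2143  0.0819]
eef_rot [179.6954   1.3099 177.7792]
contact_force [ 0.2042 -0.2525 -0.577 ]
moment [-0.0434 -0.0198 -0.0302]
gripper_width 0.0002
```

A zero row re-targets the measured pose, so the force relaxes before I can read it. I'll press again and end on the pressing row.

>>> carry_out(plan=[[-0.003,0,-0.006,0,0,0]])

```text
time_s: 2.88
tcp_pos: [0.4944, -0.2146, 0.0799]
eef_rot: [179.8, 1.7, 177.9]
contact_force: [-15.1, 19.9, 76.5]
gripper_width: 0.0005
```

>>> carry_out(plan=[[0,0,-0.006,0,0,0]])

```text
time_s: 2.97
tcp_pos: [0.4946, -0.2146, 0.0798]
eef_rot: [179.9, 1.8, 178.1]
contact_force: [-37.0, 25.8, 99.7]
gripper_width: 0.0
```

Bay 4 is locked: it stayed at z = 0.080 under about 100 N. That was too hard a push, so I'll use smaller steps from here. Lifting and going to bay 3.

>>> carry_out(plan=[[0,0,0.012,0,0,0],[0,0,0.008,0,0.015,-0.01],[0,0.03,0,0,0.015,-0.01],[0,0.035,0,0,0,0],[0,0.025,0,0,0,0],[0,0.008,0,0,0,0],[0,0,0,0,0,0]])

```text
time_s: 3.55
tcp_pos: [0.4957, -0.1137, 0.1064]
eef_rot: [180.0, 0.5, 176.8]
contact_force: [-0.5, 0.4, 0.7]
gripper_width: 0.0004
```

>>> carry_out(plan=[[0,0.003,-0.012,0,0.008,0],[0,0,-0.006,0,0,0],[0,0,-0.003,0,0,0],[0,0,0,0,0,0]])

```text
time_s: 3.88
tcp_pos: [0.4955, -0.1116, 0.0833]
eef_rot: [-180.0, 0.0, 176.8]
contact_force: [-0.9, 0.5, -0.0]
gripper_width: 0.0007
```

>>> carry_out(plan=[[0,0,-0.002,0,0,0],[0,0,-0.0015,0,0,0]])

```text
time_s: 4.05
tcp_pos: [0.4953, -0.1125, 0.0801]
eef_rot: [-180.0, -0.0, 176.8]
contact_force: [-11.8, 14.0, 35.4]
gripper_width: 0.0006
```

>>> carry_out(plan=[[0,0,-0.002,0,0,0]])

```text
time_s: 4.13
tcp_pos: [0.4954, -0.1125, 0.0801]
eef_rot: [-180.0, -0.0, 176.8]
contact_force: [-15.7, 13.1, 42.1]
gripper_width: 0.0007
```

Bay 3 is locked too: 42 N with no movement. On to bay 2.

>>> carry_out(plan=[[0,0,0.012,0,0,0],[0,0.02,0.008,0,0,0],[0.001,0.03,0,0,0,0],[0.002,0.03,0,0,0,0],[0.002,0.02,0,0,0,0],[0,0.003,-0.004,0,0,0],[0,0,-0.004,0,0,0],[0,0,0,0,0,0]])

```text
time_s: 4.8
tcp_pos: [0.5014, -0.009, 0.0942]
eef_rot: [179.9, 0.2, 176.4]
contact_force: [0.1, 0.3, -0.2]
gripper_width: 0.0009
```

>>> carry_out(plan=[[0,0.002,-0.006,0,0,0.006],[0,0,-0.004,0,0,0],[0,0,-0.001,0,0,0],[0,0,-0.002,0,0,0],[0,0,-0.002,0,0,0]])

```text
time_s: 5.22
tcp_pos: [0.5011, -0.0097, 0.08]
eef_rot: [180.0, 0.1, 176.6]
contact_force: [-21.6, 12.6, 50.9]
gripper_width: 0.0001
```

>>> carry_out(plan=[[0,0,-0.002,0,0,0]])

```text
time_s: 5.3
tcp_pos: [0.501, -0.0097, 0.0802]
eef_rot: [180.0, 0.1, 176.6]
contact_force: [-13.3, 6.8, 28.3]
gripper_width: 0.0007
```

Bay 2 is locked. Bay 1 next.

>>> carry_out(plan=[[0,0,0.012,0,0,0],[0,0.02,0.008,0,0,0],[0.001,0.03,0,0,0,0],[0.002,0.03,0,0,0,0],[0.002,0.02,0,0,0,0],[0,0.005,-0.004,0,0,0],[0,0,-0.004,0,0,0],[0,0,0,0,0,0]])

```text
time_s: 5.97
tcp_pos: [0.5062, 0.096, 0.0938]
eef_rot: [179.9, 0.2, 176.2]
contact_force: [0.2, 0.1, 0.6]
gripper_width: 0.0003
```

>>> carry_out(plan=[[0,0.002,-0.006,0,0,0],[0,0,-0.004,0,0,0],[0,0,-0.001,0,0,0],[0,0,-0.002,0,0,0],[0,0,-0.002,0,0,0]])

```text
time_s: 6.38
tcp_pos: [0.5056, 0.0942, 0.0766]
eef_rot: [179.9, 0.2, 176.0]
contact_force: [-0.0, 2.1, 1.5]
gripper_width: 0.0008
```

Bay 1 gives: z = 0.0766 at only 1.5 N. I'll push on down, leaning the tool back about 12° so the body clears the far edge as it rises.

>>> carry_out(plan=[[0,0.001,-0.003,0,-0.05,0.005],[0,0.001,-0.004,0,-0.05,0.005],[0.001,0.001,-0.004,0,-0.05,0.005],[0.001,0,-0.004,0,-0.05,0],[0.001,0,-0.004,0,0,0],[0.001,0,-0.003,0,0,0]])

```text
time_s: 6.88
tcp_pos: [0.5096, 0.0962, 0.0539]
eef_rot: [179.1, 12.0, 176.8]
contact_force: [0.2, 0.5, 3.1]
gripper_width: 0.0003
```

```bash
python3 - <<'E'
from h import *
for n in ("scene","side"):
    im=r.capture(n)[:,:,::-1]
    if n=="scene": im=cv2.resize(im[120:280,230:410],None,fx=3.7,fy=3.7,interpolation=cv2.INTER_CUBIC)
    if n=="side": im=cv2.resize(im[160:310,220:380],None,fx=3.9,fy=3.9,interpolation=cv2.INTER_CUBIC)
    cv2.imwrite(f"pics/{n}2.png",im)
E
```

```text
(no output)
```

View pics/scene2.png

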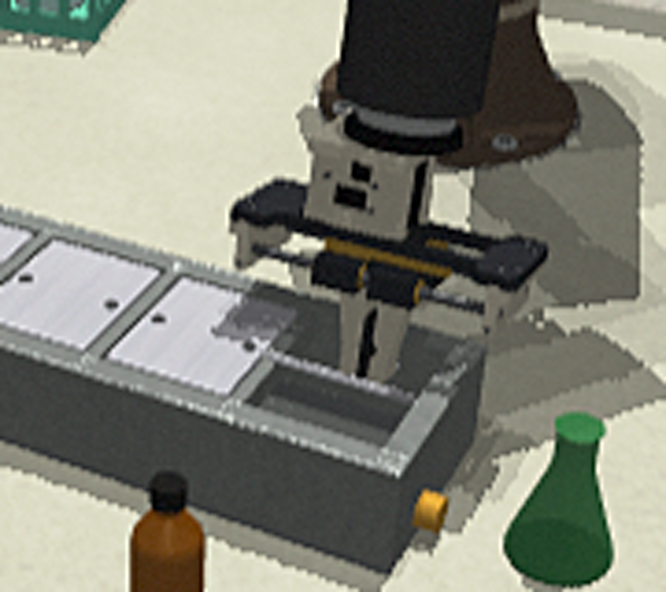

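View pics/side2.png

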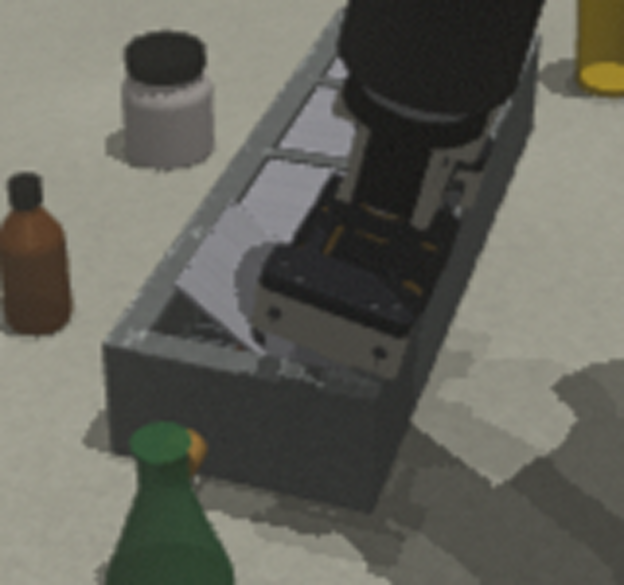

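Images show bay 1's cover tipped to about 38°. The fingers are inside the opening (scene crop (370,370)), the body is clear of the rim, and the bottle, jar and flask are untouched. Continuing along the arc.

>>> carry_out(plan=[[0.001,0,-0.004,0,0,0],[0.002,0,-0.004,0,0,0],[0.002,0,-0.002,0,0,0],[0.002,0,0,0,0,0]])

```text
time_s: 7.32
tcp_pos: [0.5198, 0.0961, 0.0432]
eef_rot: [179.1, 11.9, 176.5]
contact_force: [-1.8, -0.2, -0.7]
gripper_width: 0.0005
```

>>> carry_out(plan=[[0.002,0,0,0,0,0]])

```text
time_s: 7.4
tcp_pos: [0.5219, 0.0958, 0.0427]
eef_rot: [179.1, 11.8, 176.5]
contact_force: [-2.5, 0.9, 0.8]
gripper_width: 0.0004
```

>>> carry_out(plan=[[0.002,0,-0.0005,0,0,0]])

```text
time_s: 7.48
tcp_pos: [0.5234, 0.0953, 0.0416]
eef_rot: [179.2, 11.7, 176.5]
contact_force: [-14.2, 5.4, 10.4]
gripper_width: 0.0003
```

>>> carry_out(plan=[[0.002,0,-0.0005,0,0,0]])

```text
time_s: 7.57
tcp_pos: [0.5245, 0.095, 0.0409]
eef_rot: [179.3, 11.6, 176.5]
contact_force: [-25.9, 9.6, 25.1]
gripper_width: 0.0002
```

```bash
python3 - <<'E'
from h import *
for n in ("scene","side"):
    im=r.capture(n)[:,:,::-1]
    if n=="scene": im=cv2.resize(im[120:280,230:410],None,fx=3.7,fy=3.7,interpolation=cv2.INTER_CUBIC)
    if n=="side": im=cv2.resize(im[160:310,220:380],None,fx=3.9,fy=3.9,interpolation=cv2.INTER_CUBIC)
    cv2.imwrite(f"pics/{n}3.png",im)
print(r.get_state()['contact_force'],r.get_state()['tcp_pos'])
E
```

```text
[-22.60381638   7.83081958  19.23745974] [0.52420449 0.09506655 0.04110817]
```

View pics/scene3.png

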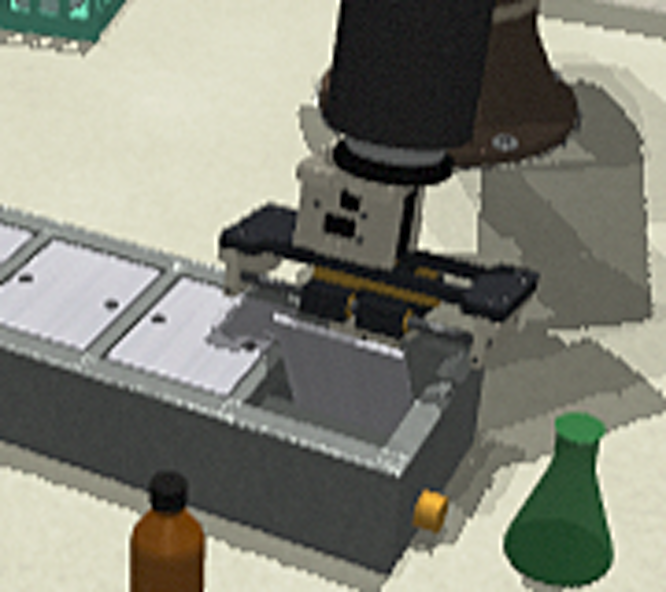

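View pics/side3.png

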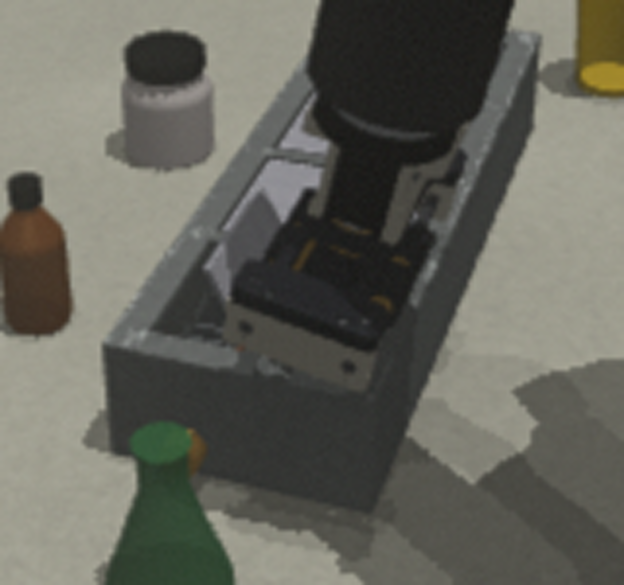

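The cover stands steep with its far edge raised (scene crop (340,330)), and the force jumped to about 35 N, so the stop has been reached. I back off in -x, away from the plate, then go straight up.

>>> carry_out(plan=[[-0.003,0,0,0,0,0],[-0.004,0,0,0,0,0],[-0.002,0,0.002,0,0,0],[0,0,0.01,0,0,0]])

```text
time_s: 8.0
tcp_pos: [0.515, 0.0958, 0.0531]
eef_rot: [179.3, 11.6, 176.6]
contact_force: [0.5, -0.1, 0.1]
gripper_width: 0.0002
```

>>> carry_out(plan=[[0,0,0.02,0,0,0],[-0.005,0,0.03,0,0,0],[-0.01,0,0.04,0,0,0],[-0.01,0,0.04,0,0,0],[-0.01,0,0.04,0,0,0],[-0.01,0,0.03,0,0,0],[0,0,0.01,0,0,0],[0,0,0,0,0,0]])

```text
time_s: 8.67
tcp_pos: [0.467, 0.0957, 0.275]
eef_rot: [179.0, 11.5, 176.6]
contact_force: [-0.4, 0.3, -0.3]
gripper_width: 0.0004
```

```bash
python3 - <<'E'
from h import *
for n in ("scene","side"):
    im=r.capture(n)[:,:,::-1]; cv2.imwrite(f"pics/{n}4full.png",im)
    if n=="scene": im=cv2.resize(im[190:280,270:410],None,fx=5.6,fy=5.6,interpolation=cv2.INTER_CUBIC)
    if n=="side": im=cv2.resize(im[200:300,230:340],None,fx=6,fy=6,interpolation=cv2.INTER_CUBIC)
    cv2.imwrite(f"pics/{n}4.png",im)
s=r.get_state();print(s['contact_force'],s['tcp_pos'],s['time_s'])
p=[.5405,-.0606,-.0549]
for th in (.9,1.0,1.1):
  e=[]
  for y in (.112,.2):
    for sg in (1,):
      x=.055*np.cos(th)-.0025*np.sin(th); z=.0775+.055*np.sin(th)+.0025*np.cos(th)
      e.append([x,y,z])
  X=duct(p,e)
  print(th,"scene",((proj("scene",X)-[270,190])*5.6).round().tolist(),"side",((proj("side",X)-[230,200])*6).round().tolist())
E
```

```text
[-0.47402302  0.71481062 -1.01764077] [0.4662417  0.09507396 0.27200243] 8.7667
0.9 scene [[180.0, 100.0], [379.0, 160.0]] side [[317.0, 51.0], [232.0, 179.0]]
1.0 scene [[185.0, 89.0], [384.0, 148.0]] side [[328.0, 47.0], [244.0, 175.0]]
1.1 scene [[191.0, 78.0], [389.0, 137.0]] side [[340.0, 43.0], [256.0, 171.0]]
```

View pics/scene4.png

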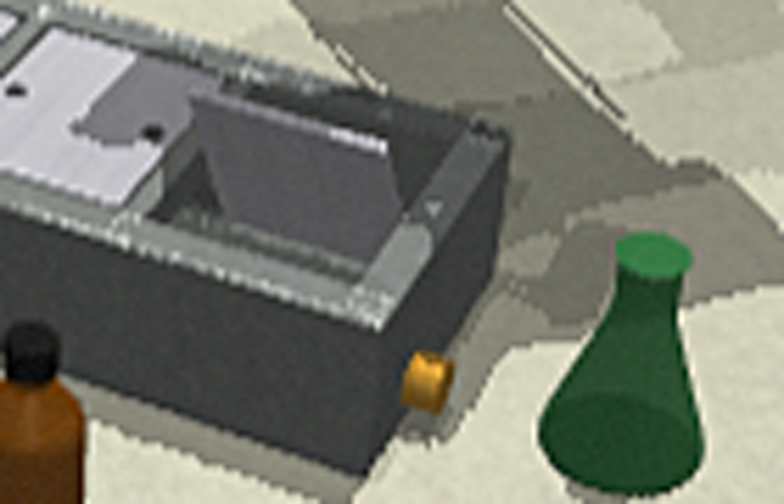

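View pics/side4.png

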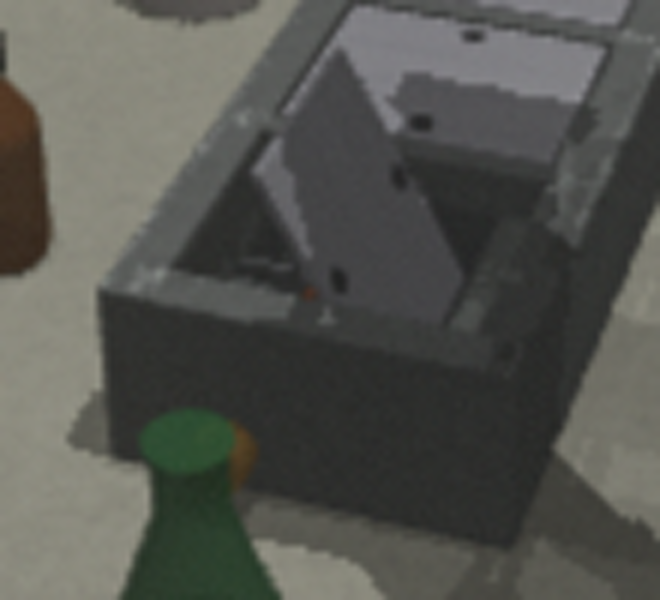

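View pics/scene4full.png

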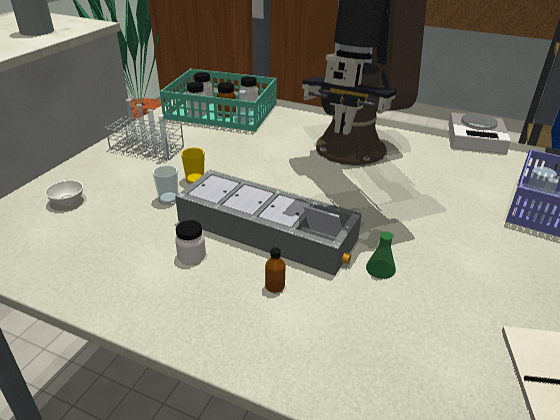

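```bash
python3 - <<'E'
import cv2,numpy as np
a=cv2.imread("pics/scene4full.png")[195:250,295:365]; b=cv2.imread("pics/side4full.png")[200:260,260:315]
cv2.imwrite("pics/z1.png",cv2.resize(a,None,fx=10,fy=10,interpolation=cv2.INTER_CUBIC))
cv2.imwrite("pics/z2.png",cv2.resize(b,None,fx=10,fy=10,interpolation=cv2.INTER_CUBIC))
E
```

```text
(no output)
```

View pics/z1.png

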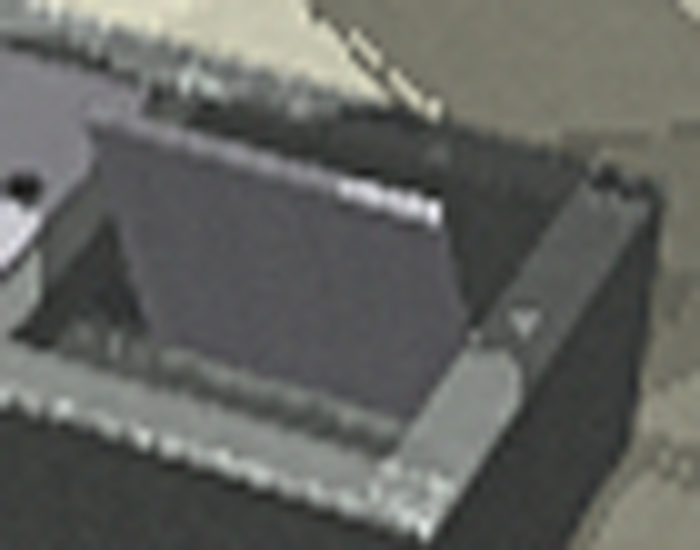

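View pics/z2.png

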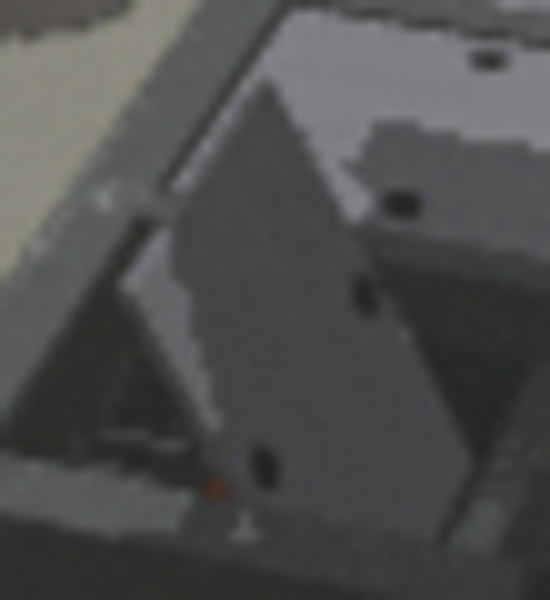

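```bash
python3 - <<'E'
from h import *
p=[.5405,-.0606,-.0549]
def edge(th,y,top): 
    k=.0025 if top else -.0025
    return [.055*np.cos(th)-k*np.sin(th),y,.0775+.055*np.sin(th)+k*np.cos(th)]
sc=lambda u:np.array(u)/10+[295,195]-.45
sd=lambda u:np.array(u)/10+[260,200]-.45
ref=[((.078,.223,.08),(428,540)),((-.078,.223,.08),(660,190))]
print("scene ref res",[(proj("scene",duct(p,[a]))[0]-sc(b)).round(2).tolist() for a,b in ref])
refd=[((.058,.203,.08),(5,445)),((.055,.008,.08),(285,10))]
print("side ref res",[(proj("side",duct(p,[a]))[0]-sd(b)).round(2).tolist() for a,b in refd])
for th in (.9,1.0,1.05,1.1,1.15):
    f=[("scene",edge(th,.112,1),sc((92,118))),("scene",edge(th,.2,1),sc((440,196))),("scene",edge(th,.2,0),sc((440,222))),("side",edge(th,.112,1),sd((268,80))),("side",edge(th,.2,1),sd((122,285)))]
    print(th,[(proj(n,duct(p,[X]))[0]-u).round(1).tolist() for n,X,u in f])
E
```

```text
scene ref res [[0.81, -0.91], [1.21, -1.35]]
side ref res [[-2.27, 0.34], [0.5, -0.19]]
0.9 [[-1.6, 1.6], [-0.8, 4.4], [-1.6, 3.8], [-3.6, 1.0], [-3.2, 1.8]]
1.0 [[-0.7, -0.5], [0.1, 2.3], [-0.7, 1.6], [-1.7, 0.2], [-1.2, 1.1]]
1.05 [[-0.2, -1.5], [0.5, 1.3], [-0.3, 0.5], [-0.7, -0.1], [-0.1, 0.7]]
1.1 [[0.3, -2.4], [1.0, 0.3], [0.2, -0.5], [0.4, -0.3], [1.0, 0.5]]
1.15 [[0.8, -3.3], [1.4, -0.7], [0.6, -1.5], [1.4, -0.6], [2.1, 0.3]]
```

```bash
python3 -c "
from plant import r
print(r.get_state()['time_s'],r.close_job())"
```

```text
the job is handed in; nothing more can be done
8.7667 None
```

I found the unlocked cover in bay 1, pushed it open against its stop, and handed the job in at 8.8 s with the arm withdrawn.

- **Finding it:** I pressed in turn from bay 4 to bay 1. Bays 4, 3 and 2 did not move under 30–100 N. Bay 1 gave way at about 1.5 N.
- **Opening it:** I pushed its robot-side edge down until the force jumped to about 35 N at the stop. Then I backed off sideways, away from the plate, and went straight up, so nothing pulled on the cover.
- **Last checks:** Measured against both cameras, the cover stands at about 1.05–1.1 rad (stop 1.1). Pixel residuals were mostly 1–2, and the worst scene corner was about 2.4 off, so the cameras alone can't tell it from slightly short of the stop. The force jump is the firmer evidence. It shows no sign of having lifted from its seat. The last scene picture shows the bottle, jar, beaker and flask standing where they were. The wrist force read near zero once I was clear.
- **What went wrong:** My first press on bay 4 was harder than intended, about 109 N in total against the 120 N limit. I used smaller steps after that.

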